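# Dress the centre board: lay the slate, stand the bud vase on it

## Robot

A 6-joint arm with a two-finger parallel gripper is mounted at the origin on the work surface. World frame = base frame: x ahead of the robot, y to its left, z up, the work surface at z = 0. Lengths are in mm, angles in rad, forces in N, time in s.
With the tool pointing down it reaches from about 350 to 875 mm from the base axis. Payload 4.2 kg.
Tool frame: the origin (TCP) lies midway between the tips of the shut fingers; the grasp point (between the pads) lies 19 mm behind it (arm.tcp_to_grasp is the distance from the TCP to the grasp point, in mm); z points along the fingers, y is the line along which they close (so a half turn about z gives the same grasp; the last joint's range is limited). The gripper opens to 85 mm and grips with 20 to 120 N. Pads are 22 mm wide; open, the fingers measure 114 mm over their backs; the gripper's body (76 mm by 85 mm) begins 54 mm behind the grasp point. The pads swing forward as they close: fully open they stand 13 mm farther back than shut.
Start: joints at [-1.052, 0.385, 0.008, 0, -1.194, -0.259], TCP at [160.571, -604, 231.312] pointing down, gripper open.
Joint ranges: [-3.14, 3.14], [-1.21, 2.06], [-1.07, 1.41], [-3.16, 2.05], [-2.99, -0.16], [-3.1, 3.1]. Speed limits (rad/s): [2.79, 2.79, 3.14, 3.14, 3.14, 3.14].

## Interface

Orientations are given as a unit quaternion [x, y, z, w].
In Python, from bench import arm gives the robot as it stands.
- The arm moves only by the tool arm_command, never from a script. Its argument "rows" is a list of rows, each a list of 2 entries, a list of its own where there are three numbers: the shift along the tool's x, y, z as a fraction of full scale, then the turn, a rotation vector about the tool's x, y, z as a fraction of full scale. In form: [[[x, y, z], [wx, wy, wz]], ...]. A call has 1 to 5 rows; each row is the pose to reach, as a shift and turn from the pose commanded when the call began, along the tool's axes at that moment, turning the shorter way round; what a row does not reach only later rows make up. Full scale, the value 1, is 0.25 m for a shift and 180 degrees for a turn. A row lasts 1/10 s, in which the tool goes at most 50 mm and 8.59 degrees, less where a joint would pass 70% of its speed; a pose out of reach is approached as far as the arm can. A call with a number of a shift or a turn outside -1 to 1 is refused whole. A call with a gripper value outside its range is refused whole. "grip" is the opening, from 0 (shut) to 1 (fully open), set as the call begins (left out, the last holds). The fingers move at their own pace and stop on an object; the grip force is fixed at half the most. Time passes only in rows, so rows that repeat a pose let the fingers close. It gives the time, the measured TCP pose, the force, the opening and the grip force at its end, in the units of the state.
- arm.read_state(): the state, without advancing time (a new reading comes with each control period).
- arm.get_image(name): name is "scene" or "top" or "wrist"; returns (picture, depth): 420x560x3 uint8, blue, green, red; 420x560 float32, mm along the optical axis (not along the pixel's ray), 0 where there is no reading.
- arm.camera_info(name): a dict with "fx", "fy", "cx", "cy" (pixels), "extrinsics" (4x4, takes a point from camera to world coordinates). Camera axes: x right, y down, z forward; pixel columns grow to the right and rows downward; lengths in mm; the calibration is good to about 2 mm. A picture is of the moment at which its call begins: read the wrist's pose just before it. camera_info takes no time and is no camera call; for the wrist camera it gives the pose at the moment of the call.
- arm.job_done(): hands the job in; it is judged then, once.
Trained networks look in the newest picture that a camera, given by its name, has taken for a name from the list of things; names that differ only in an ending like _2 or _b are one class to them, and where a whole thing is asked for, a point or a joint stands for the part that bears it (a point fixed in the world has none). Each returns a list of dicts, best first, with "score" (0 to 1); they miss things now and then, are a little off and sometimes report something else, mostly with a low value. They report only what shows in the picture. A call takes as long as a camera call. They do not tell look-alikes from the thing itself.
- arm.spot_in(camera, query): "position" ([column, row] in pixels, amid what is visible of it).
The state is a dict: "clock": time; "joints": joint angles; "joint_vel": joint speeds; "joint_efforts": joint torques, N m; "position": TCP position; "ee_rot": TCP orientation; "contact_force": force on the tool from outside, world axes, zero at the start; "wrist_torque": the same for the moment, N m; "gripper_width": finger opening in mm; "grasp_force": force on a finger pad.
Only numpy, scipy, OpenCV 4.12 (cv2) and the standard library are available. Lean on these libraries where they do the work, as an engineer would, in place of code of your own. Each camera call takes 0.05 s, during which the arm holds its last target. There are 200 camera calls.

## Task

Dress the centre of the banquet table: pinch up the long rectangular slate coaster that lies flat on the table and lay it flat and squarely on the empty dark outline inlaid in the wooden board, then stand the dark stoneware bud vase upright in the middle of the slate. Set both down rather than dropping them, keep the vase upright all the way, and leave the round coaster, the candle and the wine glass where they are.

Things in the scene. Friction and masses are not known exactly. Their poses are not given: they have to be found in the camera images.
- slate: the long slate coaster, dark grey rectangular slab, 62 mm (its x) by 130 mm (its y), 7 mm thick, 0.1 to 0.2 kg, loose, lying flat on the white table at the start. Origin: centre of its underside; z up. It can be pinched across its 62 mm width from above, fingertips just clear of the table.
- outline: thin dark-wood rectangular outline inlaid in the top of the board (flush, nothing to bump into), 74 mm (its x) by 142 mm (its y) outside, lines 5 mm wide: the place for the slate, long side along long side. It is on the left or the right half of the board, the candle on the other. Origin: its centre, at the board's top surface, z = 12 mm.
- board: fixed light wooden board lying on the table, 150 mm (its x) by 340 mm (its y), 12 mm thick. Origin: centre of its underside, on the table; its x points away from the robot, up to 0.2 rad off.
- vase: dark brown stoneware bud vase, upright, 190 mm high, about 0.3 kg, loose, standing on the table at the start. Origin: centre of its underside; z up. Round: foot 54 mm across up to 30 mm height, tapering to a straight neck 30 mm across from 100 mm height to the rim at 190 mm (open mouth). Take it by the top of the neck from above.
- round_coaster: bystander: round slate disc, 68 mm across, 7 mm thick, loose on the table. Origin: centre of its underside. It is not needed. The slate, this disc and the vase start in three places side by side in front of the robot, in any order.
- candle: bystander: cream pillar candle 50 mm across on a brass foot 60 mm across, 78 mm high in all with the wick, loose, standing on one half of the board. Origin: centre of its underside.
- wine_glass: bystander: clear stemmed wine glass, 195 mm high, bowl 76 mm and foot 68 mm across, loose, standing to the left of the board. Origin: centre of its underside.
- plate: bystander: white dinner plate 250 mm across, 19 mm high, fixed on the table to the right of the board. Origin: centre of its underside.
Not all that is in view belongs to the job. Leave any orange or purple look-alike of the vase alone.

How it is judged:
By the outcome, as a careful person would: the job done as asked, in the order asked, and still so for the second after the job is handed in, with the robot touching nothing.
It also fails if it takes over 58 s, if anything falls off the work surface, if the arm or the gripper's body presses on something with over 40 N, if the wrist force passes 120 N, or if a joint passes its speed limit or range.

## Working session

There is one attempt and no reset: what is moved stays moved. The work goes in short steps, Python scripts to look and compute and a tool call to move; the robot and the scene stay as the last step left them, time stands still between calls to the robot, and variables do not carry over. Pictures are saved under pics/ and viewed, at most 10 in all, crops included, and the job is handed in when it is done.

Besides the shell and the picture viewer there is one more tool, called after ">>>" as name([rows], argument=value, ...), one row to a line, values as JSON. arm_command: Moves the arm, as the interface text tells. Shift numbers are shares of 0.25 m and turn numbers shares of 180 degrees, none past 1 either way. Its arguments: {"type":"object","properties":{"rows":{"type":"array","items":{"type":"array"}},"grip":{"type":"number"}},"required":["rows"]}

```bash
mkdir -p pics; cat > h.py <<'E'
import numpy as np,cv2
from bench import arm
from scipy.spatial.transform import Rotation as R
def look(n,f=None):
    p,d=arm.get_image(n); c=arm.camera_info(n)
    if f: cv2.imwrite('pics/'+f,p)
    return p,d,c
def world(c,u,v,z):  # depth
    E=np.array(c['extrinsics']); q=np.array([(u-c['cx'])*z/c['fx'],(v-c['cy'])*z/c['fy'],z,1.]);return (E@q)[:3]
def plane(c,u,v,h):
    E=np.array(c['extrinsics']); r=E[:3,:3]@np.array([(u-c['cx'])/c['fx'],(v-c['cy'])/c['fy'],1]);o=E[:3,3];return o+r*(h-o[2])/r[2]
def cloud(c,d):
    v,u=np.indices(d.shape);E=np.array(c['extrinsics']);q=np.stack([(u-c['cx'])*d/c['fx'],(v-c['cy'])*d/c['fy'],d],-1)
    return q@E[:3,:3].T+E[:3,3]
E
python3 - <<'E'
from h import *
print(arm.read_state())
for n in['top','scene']:
    p,d,c=look(n,n+'0.png'); print(n,np.round(c['extrinsics'],3).tolist(),c['fx'])
    for q in['slate','outline','board','vase','round_coaster','candle','wine_glass']:
        for r in arm.spot_in(n,q)[:3]:
            u,v=r['position'];z=d[int(v),int(u)];print(q,round(r['score'],2),np.round([u,v]),np.round(world(c,u,v,z)))
a=cv2.imread('pics/top0.png');
E
```

```text
{'clock': 0.0, 'joints': array([-1.05235571e+00,  3.85563134e-01,  6.62728567e-03, -4.82491954e-04,
       -1.19401466e+00, -2.58590276e-01]), 'joint_vel': array([ 0.00143971, -0.00031821,  0.00207547,  0.00125468,  0.00062063,
        0.00124941]), 'joint_efforts': array([ 7.73041429e-04, -3.92287803e+01,  1.88401437e+01,  4.18627962e+00,
       -4.70506478e-03,  6.19253257e-06]), 'position': array([ 160.44196235, -603.44968887,  230.22064294]), 'ee_rot': array([-1.29471614e-01,  9.91582518e-01,  1.08175929e-03, -2.00501770e-04]), 'contact_force': array([ 0.0470919 , -0.95243267,  0.20176507]), 'wrist_torque': array([-0.02828877,  0.02808419,  0.02987829]), 'grasp_force': 0.0, 'gripper_width': 85.59495833456415}
top [[0.005, -0.992, 0.128, 386.856], [-1.0, -0.005, -0.004, -33.379], [0.005, -0.128, -0.992, 1117.819], [0.0, 0.0, 0.0, 1.0]] 454.16718090864384
slate 0.62 [150. 261.] [409. 281.  10.]
outline 0.71 [266. 157.] [668.   0.   9.]
board 0.84 [244. 165.] [650.  57.   6.]
vase 0.95 [225. 224.] [488.  85. 133.]
vase 0.69 [269. 244.] [451.  -8.  23.]
vase 0.67 [231. 281.] [362.  82.  19.]
round_coaster 0.67 [356. 262.] [ 409. -221.    6.]
candle 0.6 [209. 151.] [663. 133.  83.]
wine_glass 0.82 [ 89. 157.] [622. 365. 189.]
scene [[0.8, 0.417, -0.431, 1065.939], [0.6, -0.558, 0.573, -736.174], [-0.001, -0.717, -0.697, 899.798], [0.0, 0.0, 0.0, 1.0]] 535.4379739117884
slate 0.82 [321. 132.] [431. 275.   6.]
outline 0.88 [346. 232.] [687.  -6.  11.]
board 0.67 [341. 218.] [655.  23.  12.]
vase 0.86 [302. 154.] [499.  85.  87.]
vase 0.77 [262. 171.] [461. -20.  85.]
vase 0.74 [249. 125.] [244. 188.  -1.]
round_coaster 0.68 [189. 232.] [ 400. -214.    6.]
candle 0.58 [374. 181.] [678. 122.  68.]
wine_glass 0.69 [420.  99.] [657. 363. 155.]
```

View pics/top0.png

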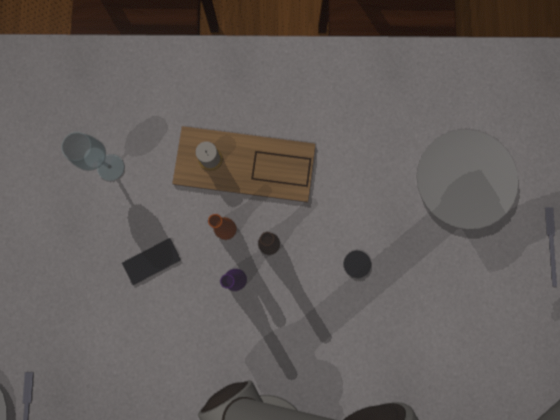

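View pics/scene0.png

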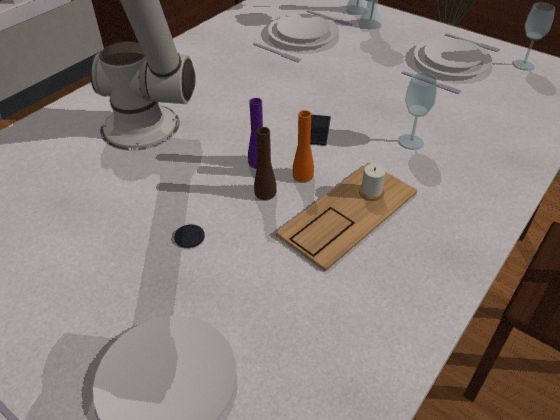

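The top view shows the slate at (151,261), the dark vase at (269,243), the outline at (281,168), the candle at (207,153) and the round coaster at (357,264). The orange look-alike is at (222,226), the purple one at (234,280), and the glass foot at (112,168). The scene view agrees, with the dark vase at (264,165) between the purple and orange ones. Next I'll measure the poses.

```bash
cat >> h.py <<'E'
def rect(c,pts,h):
    W=np.array([plane(c,u,v,h)[:2] for u,v in pts],np.float32)
    (x,y),(a,b),t=cv2.minAreaRect(W); 
    if a>b: ang=t
    else: ang=t+90
    return np.round([x,y,max(a,b),min(a,b),(ang)%180],1)  # ang = direction of long side, deg from x
def blob(mask,seed):
    n,l,s,ce=cv2.connectedComponentsWithStats(mask.astype(np.uint8)); 
    ys,xs=np.nonzero(l==l[seed[1],seed[0]]); return np.c_[xs,ys]
E
python3 - <<'E'
from h import *
p,d,c=look('top'); g=p.max(2)
print([g[261,150],g[245,130],g[168,281],g[155,256]])
sub=g[240:290,115:190]; t,_=cv2.threshold(sub,0,255,cv2.THRESH_OTSU); m=np.zeros_like(g,bool); m[240:290,115:190]=sub<t
b=blob(m,(150,261)); print('slate',t,len(b),rect(c,b,7))
r=p[...,2]; sub=r[145:190,245:316].copy(); print('outline rows',r[168,245:318].tolist())
P=cloud(c,d)
for n,(u0,u1,v0,v1) in {'vase':(255,285,228,258),'orange':(205,240,210,242),'purple':(218,250,265,295),'candle':(195,222,140,170),'disc':(340,375,248,280),'glass':(60,130,130,185)}.items():
    q=P[v0:v1,u0:u1].reshape(-1,3); z=q[:,2]
    k=q[(z>(3 if n=='disc' else 25))&(z<300)]; top=k[k[:,2]>k[:,2].max()-15]
    print(n,len(k),np.round(k.min(0)),np.round(k.max(0)),'top',np.round((top.min(0)+top.max(0))/2))
p,d,c=look('scene');P=cloud(c,d).reshape(-1,3); px=p.reshape(-1,3)
for n,(u0,u1,v0,v1) in {'vase':(250,282,120,205)}.items():
    Q=P.reshape(420,560,3)[v0:v1,u0:u1].reshape(-1,3);B=p[v0:v1,u0:u1].reshape(-1,3)
    k=Q[(B.max(1)<60)&(Q[:,2]>100)&(Q[:,2]<185)]; print('neck scene',len(k),np.round(np.percentile(k,[5,50,95],0)))
big=cv2.resize(cv2.imread('pics/top0.png')[110:300,100:380],None,fx=2.85,fy=2.85,interpolation=cv2.INTER_CUBIC); cv2.imwrite('pics/c1.png',cv2.convertScaleAbs(big,alpha=1.6))
E
```

```text
[np.uint8(40), np.uint8(112), np.uint8(102), np.uint8(74)]
slate 76.0 1417 [409.9 278.  130.   65.2 117.8]
outline rows [103, 103, 104, 104, 105, 105, 103, 84, 60, 68, 96, 105, 106, 106, 106, 107, 106, 107, 107, 106, 107, 106, 105, 107, 107, 107, 106, 105, 105, 104, 104, 103, 104, 102, 102, 102, 102, 102, 101, 102, 102, 101, 101, 103, 101, 102, 103, 101, 101, 101, 101, 101, 102, 104, 103, 103, 102, 103, 103, 103, 103, 103, 97, 68, 56, 81, 94, 79, 75, 81, 90, 104, 112]
vase 338 [426. -32.  26.] [477.  18. 194.] top [452.  -7. 187.]
orange 478 [462.  73.  25.] [515. 125. 194.] top [488. 100. 187.]
purple 409 [340.  46.  25.] [391.  93. 194.] top [366.  72. 188.]
candle 470 [637. 115.  25.] [687. 163.  93.] top [663. 140.  85.]
disc 688 [ 368. -265.    3.] [ 444. -181.   15.] top [ 406. -223.    9.]
glass 1315 [605. 353.  25.] [678. 429. 200.] top [642. 392. 192.]
neck scene 465 [[368. -20. 104.]
 [459. -14. 141.]
 [469.  61. 183.]]
```

View pics/c1.png

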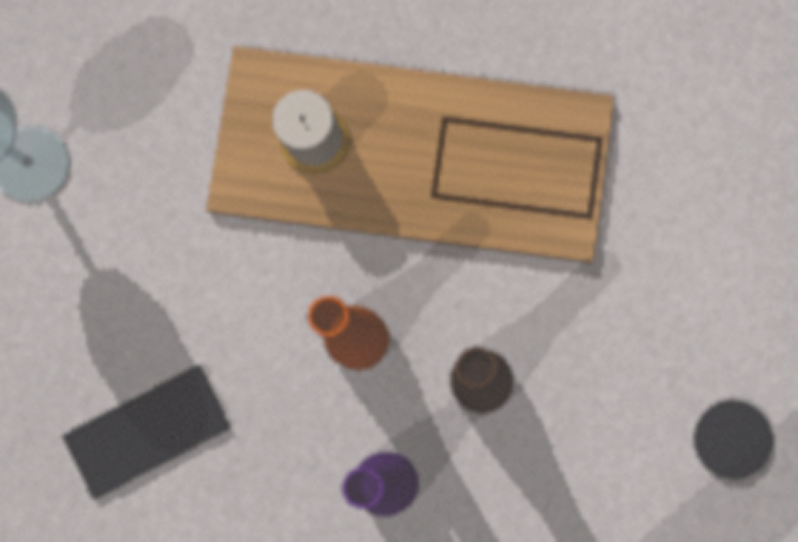

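```bash
cat >> h.py <<'E'
def move(x,y,z,phi=None,src=None):
    """shift/turn fractions from the present measured pose to a tool-down pose, tool y along phi (deg, mod 180)"""
    s=arm.read_state(); p=s['position']; r=R.from_quat(s['ee_rot']); M=r.as_matrix()
    cur=np.degrees(np.arctan2(M[1,1],M[0,1]))
    if phi is None: phi=cur
    phi=cur+((phi-cur+90)%180-90); a=np.radians(phi)
    Y=np.array([np.cos(a),np.sin(a),0]);Z=np.array([0,0,-1.]);T=np.c_[np.cross(Y,Z),Y,Z]
    tr=(r.inv()*R.from_matrix(T)).as_rotvec()/np.pi; sh=M.T@(np.array([x,y,z])-p)/250
    print('at',np.round(p,1),'phi',round(cur,1),'->',round(phi,1),'shift',np.round(sh,4).tolist(),'turn',np.round(tr,4).tolist(),'F',np.round(s['contact_force'],1),'w',round(s['gripper_width'],1),'t',round(s['clock'],2),'j6',round(s['joints'][5],2))
E
python3 - <<'E'
from h import *
c=arm.camera_info('top')
pts=np.array([(442,119),(601,137),(592,217),(433,198)])/2.85+[100,110]-.3
print('outline',rect(c,pts,12)); print(np.round([plane(c,u,v,12) for u,v in pts]))
bd=np.array([(235,47),(612,95),(594,261),(208,211)])/2.85+[100,110]-.3
print('board',rect(c,bd,12))
move(450,-100,330,27.8); move(410,278,250,27.8)
E
```

```text
outline [639.3 -36.3 140.2  71.6  83.7]
[[ 683.   29.   12.]
 [ 667. -110.   12.]
 [ 596. -102.   12.]
 [ 612.   36.   12.]]
board [652.2  54.7 337.4 148.6  82.8]
at [ 160.6 -604.   231.4] phi 104.9 -> 27.8 shift [-1.6367, 1.6509, -0.3946] turn [-0.0, 0.0, 0.4283] F [ 0.3 -0.1 -0.5] w 85.7 t 0.9 j6 -0.26
at [ 160.6 -604.   231.4] phi 104.9 -> 27.8 shift [-1.8705, 3.1533, -0.0747] turn [-0.0, 0.0, 0.4283] F [ 0.3 -0.1 -0.5] w 85.7 t 0.9 j6 -0.26
```

>>> arm_command([
  [[-0.8, 0.8, -0.4], [0, 0, 0.2]],
  [[-0.9, 0.9, -0.4], [0, 0, 0.2]],
  [[-0.9, 0.9, -0.4], [0, 0, 0.2]],
  [[-0.9, 0.9, -0.4], [0, 0, 0.2]],
  [[-0.9, 0.9, -0.4], [0, 0, 0.2]],
], grip=1)

```text
clock: 1.4
position: [276.0, -404.8, 304.4]
ee_rot: [0.185, 0.983, -0.0, 0.0]
contact_force: [0.6, -0.3, 0.2]
gripper_width: 85.3
grasp_force: 0.0
```

```bash
python3 -c "
from h import *
move(450,-100,330,27.8);move(410,278,250,27.8)"
```

```text
at [ 276.  -404.8  304.4] phi 68.6 -> 27.8 shift [-0.2038, 1.389, -0.1026] turn [-0.0, 0.0001, 0.2268] F [ 0.6 -0.3  0.2] w 85.3 t 1.4 j6 -1.3
at [ 276.  -404.8  304.4] phi 68.6 -> 27.8 shift [0.4962, 2.7388, 0.2172] turn [-0.0, 0.0001, 0.2268] F [ 0.6 -0.3  0.2] w 85.3 t 1.4 j6 -1.3
```

>>> arm_command([
  [[-0.15, 1, -0.1], [0, 0, 0.22]],
  [[-0.15, 1, -0.1], [0, 0, 0.22]],
  [[-0.15, 1, -0.1], [0, 0, 0.22]],
  [[-0.15, 1, -0.1], [0, 0, 0.22]],
  [[-0.15, 1, -0.1], [0, 0, 0.22]],
])

```text
clock: 1.9
position: [379.6, -224.7, 325.0]
ee_rot: [0.478, 0.878, 0.0, 0.001]
contact_force: [0.8, -0.4, 0.6]
gripper_width: 85.3
grasp_force: 0.0
```

```bash
python3 -c "
from h import *
move(410,278,250,27.8)"
```

```text
at [ 379.6 -224.7  325. ] phi 32.8 -> 27.8 shift [1.6239, 1.1924, 0.2996] turn [0.0003, 0.0002, 0.028] F [ 0.8 -0.4  0.6] w 85.3 t 1.9 j6 -2.4
```

>>> arm_command([
  [[0.8, 0.6, 0], [0, 0, -0.25]],
  [[0.8, 0.6, 0], [0, 0, -0.25]],
  [[0.8, 0.6, 0], [0, 0, -0.25]],
  [[0.8, 0.6, 0], [0, 0, -0.25]],
  [[0.8, 0.6, 0], [0, 0, -0.25]],
])

```text
clock: 2.4
position: [395.0, 25.1, 325.0]
ee_rot: [0.118, 0.993, 0.0, 0.001]
contact_force: [1.1, 0.7, 0.4]
gripper_width: 85.7
grasp_force: 0.0
```

```bash
sed -i "s/def move(x,y,z,phi=None,src=None)/def move(x,y,z,phi=None,full=0)/; s/    phi=cur+((phi-cur+90)%180-90); a=/    phi=cur+((phi-cur+90)%180-90) if not full else phi; a=/" h.py; python3 -c "
from h import *
move(410,278,250,207.8,1)"
```

```text
at [395.   25.1 325. ] phi 76.5 -> 207.8 shift [0.1788, 0.9973, 0.3008] turn [-0.0003, 0.0006, -0.7297] F [1.1 0.7 0.4] w 85.7 t 2.4 j6 -2.29
```

>>> arm_command([
  [[0.18, 1, 0.2], [0, 0, -0.73]],
  [[0.18, 1, 0.2], [0, 0, -0.73]],
  [[0.18, 1, 0.2], [0, 0, -0.73]],
  [[0.18, 1, 0.2], [0, 0, -0.73]],
  [[0.18, 1, 0.2], [0, 0, -0.73]],
])

```text
clock: 2.9
position: [410.9, 270.1, 276.2]
ee_rot: [-0.254, 0.967, 0.0, 0.0]
contact_force: [1.4, 0.1, 0.5]
gripper_width: 85.5
grasp_force: 0.0
```

>>> arm_command([
  [[0, 0, 0.1], [0, 0, -0.49]],
  [[0, 0, 0.1], [0, 0, -0.49]],
  [[0, 0, 0.1], [0, 0, -0.49]],
  [[0, 0, 0.1], [0, 0, -0.49]],
  [[0, 0, 0.1], [0, 0, -0.49]],
])

```text
clock: 3.4
position: [411.3, 268.0, 251.2]
ee_rot: [-0.591, 0.807, -0.0, 0.0]
contact_force: [-0.8, 1.0, 0.3]
gripper_width: 85.6
grasp_force: 0.0
```

>>> arm_command([
  [[0, 0, 0], [0, 0, -0.25]],
  [[0, 0, 0], [0, 0, -0.25]],
  [[0, 0, 0], [0, 0, -0.25]],
  [[0, 0, 0], [0, 0, -0.25]],
  [[0, 0, 0], [0, 0, -0.25]],
], grip=0.87)

```text
clock: 3.9
position: [411.3, 267.9, 251.3]
ee_rot: [0.845, -0.535, 0.0, -0.0]
contact_force: [-0.5, 0.5, -0.3]
gripper_width: 74.6
grasp_force: 0.0
```

```bash
python3 - <<'E'
from h import *
p,d,c=look('wrist','w1.png')
move(410,278,60,207.8)
print(np.round(c['extrinsics'],2).tolist())
print([(r['score'],r['position']) for r in arm.spot_in('wrist','slate')])
E
```

```text
at [411.3 267.9 251.3] phi -154.4 -> -152.2 shift [-0.0384, -0.0125, 0.7652] turn [-0.0001, 0.0, -0.0123] F [ 0.5  1.  -0.4] w 74.3 t 3.95 j6 -0.46
[[-0.9, -0.41, -0.13, 444.03], [-0.43, 0.86, 0.27, 199.44], [-0.0, 0.3, -0.95, 394.51], [0.0, 0.0, 0.0, 1.0]]
[(0.58, [277.4, 178.0])]
```

View pics/w1.png

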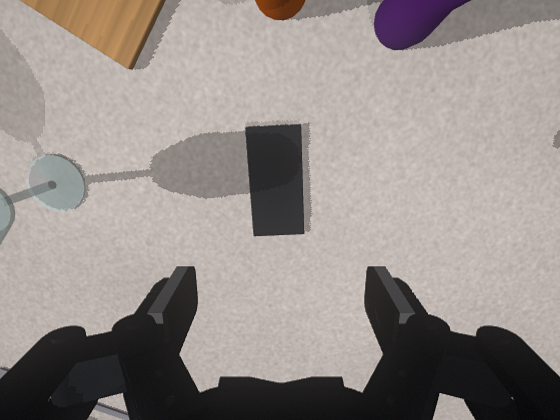

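The wrist view shows the slate with corners near (246,127), (301,124), (304,234) and (253,236). The fingers straddle it, and the glass is well off to the left.

```bash
python3 - <<'E'
from h import *
p,d,c=look('wrist'); g=p.max(2)
m=g<60; m[:115]=0;m[245:]=0
b=blob(m,(280,190)); r=rect(c,b,7); print(len(b),r)
pts=[(246,127),(301,124),(304,234),(253,236)]; print(rect(c,pts,7))
move(r[0],r[1],40,r[4]-90)
E
```

```text
5713 [411.8 282.1 128.9  61.5 117.8]
[411.5 282.3 130.4  62.3 117.4]
at [411.3 267.9 251.2] phi -155.2 -> -152.2 shift [-0.0504, -0.0255, 0.845] turn [-0.0001, 0.0, -0.0165] F [0.7 0.2 0.7] w 74.1 t 4.05 j6 -0.48
```

>>> arm_command([
  [[-0.05, -0.025, 0.2], [0, 0, -0.0165]],
  [[-0.05, -0.025, 0.4], [0, 0, -0.0165]],
  [[-0.05, -0.025, 0.6], [0, 0, -0.0165]],
  [[-0.05, -0.025, 0.8], [0, 0, -0.0165]],
  [[-0.05, -0.025, 0.9], [0, 0, -0.0165]],
])

```text
clock: 4.55
position: [410.1, 280.1, 22.7]
ee_rot: [0.856, -0.517, -0.001, 0.003]
contact_force: [-0.1, -0.0, 0.6]
gripper_width: 74.5
grasp_force: 0.0
```

>>> arm_command([
  [[0, 0, 0], [0, 0, 0]],
  [[0, 0, 0], [0, 0, 0]],
])

```text
clock: 4.75
position: [412.2, 282.5, 26.6]
ee_rot: [0.857, -0.516, 0.0, -0.0]
contact_force: [-0.1, 0.9, -0.1]
gripper_width: 74.3
grasp_force: 0.0
```

```bash
python3 - <<'E'
from h import *
move(411.6,282.2,0,27.6)
p,d,c=look('wrist','w2.png')
P=cloud(c,d); 
# finger tips: lowest points of dark things above table
s=P[100:400,80:480].reshape(-1,3); 
E
```

```text
at [412.2 282.5  26.6] phi -152.1 -> -152.4 shift [-0.0002, 0.0028, 0.1065] turn [-0.0002, -0.0001, 0.0018] F [-0.1  0.9 -0.1] w 74.3 t 4.75 j6 -0.44
```

View pics/w2.png

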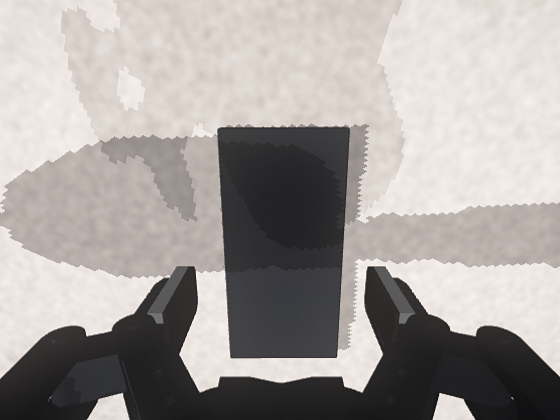

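The slate (cols 219–349) is centred between the pads, which sit around col 281. I'll go down slowly and watch the force.

>>> arm_command([
  [[0, 0.002, 0.03], [0, 0, 0]],
  [[0, 0.002, 0.05], [0, 0, 0]],
  [[0, 0.002, 0.07], [0, 0, 0]],
  [[0, 0.002, 0.085], [0, 0, 0]],
  [[0, 0.002, 0.09], [0, 0, 0]],
])

```text
clock: 5.3
position: [411.1, 281.5, 3.3]
ee_rot: [0.857, -0.515, -0.0, 0.0]
contact_force: [-0.1, 0.8, -0.0]
gripper_width: 74.2
grasp_force: 0.0
```

>>> arm_command([
  [[0, 0, 0.008], [0, 0, 0]],
  [[0, 0, 0.012], [0, 0, 0]],
  [[0, 0, 0.012], [0, 0, 0]],
])

```text
clock: 5.6
position: [411.2, 281.6, 0.5]
ee_rot: [0.857, -0.515, -0.0, 0.0]
contact_force: [0.2, 0.5, -0.5]
gripper_width: 74.5
grasp_force: 0.0
```

>>> arm_command([
  [[0, 0, 0.006], [0, 0, 0]],
  [[0, 0, 0.008], [0, 0, 0]],
  [[0, 0, 0.008], [0, 0, 0]],
])

```text
clock: 5.9
position: [411.2, 281.7, -1.4]
ee_rot: [0.857, -0.515, -0.0, 0.0]
contact_force: [0.1, -0.0, -0.5]
gripper_width: 74.3
grasp_force: 0.0
```

>>> arm_command([
  [[0, 0, 0.005], [0, 0, 0]],
  [[0, 0, 0.01], [0, 0, 0]],
  [[0, 0, 0.01], [0, 0, 0]],
])

```text
clock: 6.2
position: [411.1, 281.6, -4.0]
ee_rot: [0.857, -0.515, -0.0, 0.0]
contact_force: [0.9, -0.1, -0.1]
gripper_width: 74.2
grasp_force: 0.0
```

>>> arm_command([
  [[0, 0, 0.006], [0, 0, 0]],
  [[0, 0, 0.008], [0, 0, 0]],
  [[0, 0, 0.008], [0, 0, 0]],
])

```text
clock: 6.5
position: [411.2, 281.7, -6.0]
ee_rot: [0.857, -0.515, -0.0, 0.0]
contact_force: [0.9, -0.1, 0.1]
gripper_width: 74.5
grasp_force: 0.0
```

>>> arm_command([
  [[0, 0, 0], [0, 0, 0]],
  [[0, 0, 0], [0, 0, 0]],
  [[0, 0, 0], [0, 0, 0]],
  [[0, 0, 0], [0, 0, 0]],
], grip=0.6)

```text
clock: 6.9
position: [411.7, 281.9, -4.8]
ee_rot: [0.857, -0.515, 0.0, -0.0]
contact_force: [0.5, -0.6, 7.1]
gripper_width: 59.9
grasp_force: 68.4
```

>>> arm_command([
  [[0, 0, -0.02], [0, 0, 0]],
  [[0, 0, -0.06], [0, 0, 0]],
  [[0, 0, -0.12], [0, 0, 0]],
  [[0, 0, -0.2], [0, 0, 0]],
  [[0, 0, -0.2], [0, 0, 0]],
])

```text
clock: 7.4
position: [412.5, 283.2, 46.7]
ee_rot: [0.857, -0.515, 0.0, -0.003]
contact_force: [-0.0, 0.9, -2.6]
gripper_width: 59.9
grasp_force: 65.4
```

```bash
python3 - <<'E'
from h import *
move(411,282,280,27.6)
p,d,c=look('wrist','w3.png')
P=cloud(c,d); print(np.round([P[r,q] for r,q in [(150,285),(200,285),(250,285),(300,285)]]))
E
```

```text
at [412.5 283.2  46.7] phi -152.0 -> -152.4 shift [-0.0005, 0.0023, -0.9331] turn [-0.0017, 0.0007, 0.0023] F [-0.   0.9 -2.6] w 59.9 t 7.4 j6 -0.44
[[438. 230.  58.]
 [429. 247.  58.]
 [418. 266.  58.]
 [407. 287.  58.]]
```

View pics/w3.png

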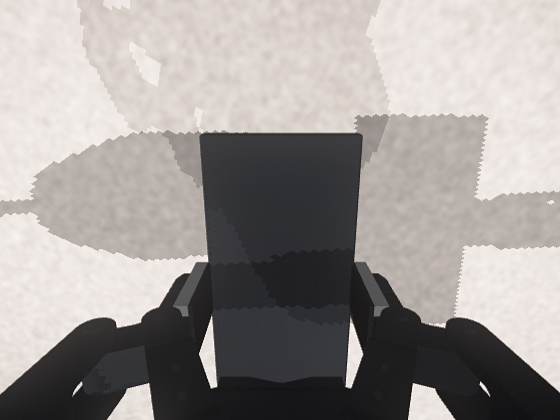

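The slate is held level and square between the pads: its top edge is at row 133 and its depth is even at about 58 mm. Now I'll lift it clear.

>>> arm_command([
  [[0, 0, -0.15], [0, 0, 0]],
  [[0, 0, -0.35], [0, 0, 0]],
  [[0, 0, -0.55], [0, 0, 0]],
  [[0, 0, -0.75], [0, 0, 0]],
  [[0, 0, -0.92], [0, 0, 0]],
])

```text
clock: 7.95
position: [410.9, 281.4, 275.9]
ee_rot: [0.857, -0.515, -0.0, -0.0]
contact_force: [1.0, 0.6, -1.9]
gripper_width: 60.0
grasp_force: 66.5
```

```bash
python3 - <<'E'
from h import *
move(639,-36,275,-6.5)
E
```

```text
at [410.9 281.4 275.9] phi -152.0 -> -186.5 shift [1.5493, -0.2104, 0.0029] turn [0.0, 0.0002, 0.1915] F [ 1.   0.6 -1.9] w 60.0 t 7.95 j6 -0.44
```

>>> arm_command([
  [[0.15, -0.02, 0], [0, 0, 0.04]],
  [[0.33, -0.045, 0], [0, 0, 0.08]],
  [[0.52, -0.07, 0], [0, 0, 0.12]],
  [[0.7, -0.095, 0], [0, 0, 0.16]],
  [[0.88, -0.12, 0], [0, 0, 0.19]],
])

```text
clock: 8.45
position: [541.1, 99.9, 272.6]
ee_rot: [-0.666, 0.746, 0.001, -0.001]
contact_force: [0.7, 0.4, -2.5]
gripper_width: 59.9
grasp_force: 66.5
```

```bash
python3 - <<'E'
from h import *
move(639,-36,275,-6.5)
E
```

```text
at [541.1  99.9 272.6] phi 173.5 -> 173.5 shift [0.4958, -0.4505, -0.0103] turn [0.0008, -0.0002, 0.0001] F [ 0.7  0.4 -2.5] w 59.9 t 8.45 j6 -0.59
```

>>> arm_command([
  [[0, -0.1, 0], [0, 0, 0]],
  [[-0.02, -0.28, 0], [0, 0, 0]],
  [[-0.04, -0.38, 0], [0, 0, 0]],
  [[-0.04, -0.38, 0], [0, 0, 0]],
  [[-0.04, -0.38, 0], [0, 0, 0]],
])

```text
clock: 8.95
position: [635.9, 101.0, 271.5]
ee_rot: [-0.667, 0.745, 0.001, -0.002]
contact_force: [-0.5, 0.4, -2.0]
gripper_width: 59.6
grasp_force: 66.4
```

```bash
python3 - <<'E'
from h import *
move(639,-36,275,-6.5)
p,d,c=look('wrist'); cv2.imwrite('pics/w4.png',p)
E
```

```text
at [635.9 101.  271.5] phi 173.7 -> 173.5 shift [0.5433, -0.0719, -0.0134] turn [0.0014, -0.0005, 0.0013] F [-0.5  0.4 -2. ] w 59.6 t 8.95 j6 -0.52
```

View pics/w4.png

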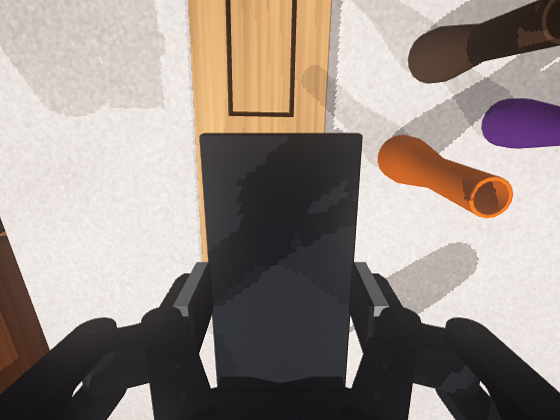

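The wrist view shows the near end of the outline at row ~115, with its sides at cols ~229 and ~295. The slate is still square in the pads.

```bash
python3 - <<'E'
from h import *
p=cv2.imread('pics/w4.png'); c=arm.camera_info('wrist'); g=p[...,2].astype(float)
L=[];Rr=[];B=[]
def dark(prof,o):  # centroid of dark line
    w=np.clip(np.median(prof)-25-prof,0,None); return o+(w*np.arange(len(prof))).sum()/w.sum() if w.sum()>60 else None
for r in range(5,105,3):
    for lst,(a,b) in ((L,(220,240)),(Rr,(285,306))):
        x=dark(g[r,a:b],a); 
        if x: lst.append((x,r))
for q in range(240,286,3):
    y=dark(g[106:124,q],106); 
    if y: B.append((q,y))
W=lambda l:np.array([plane(c,u,v,12)[:2] for u,v in l],np.float32)
ls=[]
for n,l in(('L',L),('R',Rr),('B',B)):
    f=cv2.fitLine(W(l),cv2.DIST_HUBER,0,.01,.01).ravel(); ls.append(f); print(n,len(l),np.round(f,2),round(np.degrees(np.arctan2(f[1],f[0]))%180,1))
def X(f,g_): t=np.linalg.solve(np.c_[f[:2],-g_[:2]],g_[2:]-f[2:]); return f[2:]+t[0]*f[:2]
a,b=X(ls[0],ls[2]),X(ls[1],ls[2]); print(a,b,np.linalg.norm(a-b),'expect 69')
for f in ls[:2]: pass
dr=sum(f[:2]*(-np.sign(f[1])) for f in ls[:2]); dr/=np.linalg.norm(dr)
ctr=(a+b)/2+dr*68.5; print('centre',ctr,'dir',np.degrees(np.arctan2(*dr[::-1]))%180)
print('top-based other end', plane(arm.camera_info('top'),0,0,12)[:0])
E
```

```text
L 34 [ 1.3000e-01  9.9000e-01  6.7838e+02 -2.0070e+01] 82.6
R 34 [ 1.3000e-01  9.9000e-01  6.0822e+02 -2.2140e+01] 82.6
B 16 [ 9.9000e-01 -1.3000e-01  6.5252e+02  3.4750e+01] 172.6
[684.9329    30.549074] [616.1865    39.464027] 69.32203 expect 69
centre [641.76886 -32.92703] dir 82.6267
top-based other end []
```

```bash
python3 - <<'E'
from h import *
move(641.8,-32.8,150,-7.4)
E
```

```text
at [635.6 101.  272.5] phi 173.8 -> 172.6 shift [0.5289, -0.0843, 0.4902] turn [0.001, -0.0004, 0.0065] F [ 0.2  0.2 -2. ] w 60.1 t 9.0 j6 -0.52
```

>>> arm_command([
  [[0.15, -0.02, 0], [0, 0, 0.0065]],
  [[0.33, -0.05, 0.0], [0, 0, 0.0065]],
  [[0.48, -0.08, 0.1], [0, 0, 0.0065]],
  [[0.53, -0.084, 0.28], [0, 0, 0.0065]],
  [[0.53, -0.084, 0.42], [0, 0, 0.0065]],
])

```text
clock: 9.5
position: [640.9, -34.8, 167.8]
ee_rot: [-0.659, 0.752, 0.001, -0.0]
contact_force: [0.7, 0.2, -2.2]
gripper_width: 60.0
grasp_force: 66.4
```

>>> arm_command([
  [[0, 0, 0.15], [0, 0, 0]],
  [[0, 0, 0.3], [0, 0, 0]],
  [[0, 0, 0.4], [0, 0, 0]],
  [[0, 0, 0.4], [0, 0, 0]],
  [[0, 0, 0.4], [0, 0, 0]],
])

```text
clock: 10.0
position: [643.0, -32.6, 70.1]
ee_rot: [-0.66, 0.751, -0.0, 0.0]
contact_force: [0.9, 0.0, -0.6]
gripper_width: 60.1
grasp_force: 66.4
```

```bash
python3 - <<'E'
from h import *
move(641.8,-32.8,14,-7.4)
p,d,c=look('wrist','w5.png')
E
```

```text
at [643.  -32.6  70.1] phi 172.7 -> 172.6 shift [0.0013, 0.005, 0.2246] turn [-0.0002, -0.0001, 0.0004] F [ 0.9  0.  -0.6] w 60.1 t 10.0 j6 -0.33
```

View pics/w5.png

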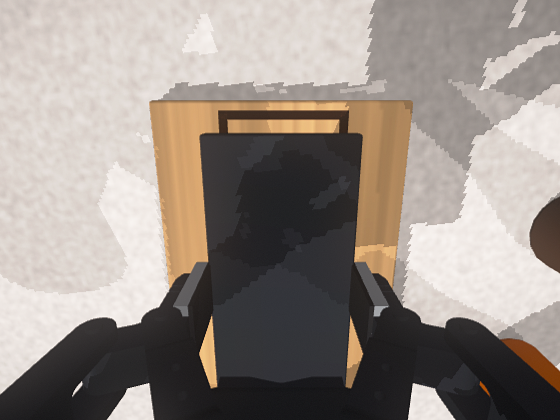

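The outline's far end shows at row ~111, cols 219–349. The slate's leading edge is at row 134, cols 200–362. I'll compare the two numerically.

```bash
python3 - <<'E'
from h import *
c=arm.camera_info('wrist')
o=[plane(c,u,111,12)[:2] for u in(219,349)]; s=[plane(c,u,134.,81.5)[:2] for u in(200.5,362)]
a=np.radians(172.6);Y=np.array([np.cos(a),np.sin(a)]);X=np.array([Y[1]*-1,Y[0]])
o=np.array(o);s=np.array(s); print(o,s,np.linalg.norm(o[0]-o[1]),np.linalg.norm(s[0]-s[1]))
d=(o.mean(0)-s.mean(0)); print('toolx',d@X,'expect 6','tooly',d@Y,'expect 0')
for e in(o,s): v=e[0]-e[1];print(np.degrees(np.arctan2(v[1],v[0]))%180)
E
```

```text
[[ 669.96419491 -107.84451203]
 [ 596.3663127   -98.33658278]] [[ 666.08038009 -100.41988478]
 [ 604.83446465  -92.52291932]] 74.20949389163489 61.75292884557633
toolx 6.859236787671812 expect 6 tooly 1.420560688980267 expect 0
172.6388695912113
172.6528963954501
```

>>> arm_command([
  [[0.003, 0.0055, 0.08], [0, 0, 0]],
  [[0.003, 0.0055, 0.14], [0, 0, 0]],
  [[0.003, 0.0055, 0.185], [0, 0, 0]],
  [[0.003, 0.0055, 0.21], [0, 0, 0]],
  [[0.003, 0.0055, 0.225], [0, 0, 0]],
])

```text
clock: 10.55
position: [641.6, -33.4, 12.6]
ee_rot: [-0.66, 0.751, -0.0, -0.0]
contact_force: [-0.1, 0.7, -2.3]
gripper_width: 60.3
grasp_force: 66.4
```

>>> arm_command([
  [[0, 0, 0.008], [0, 0, 0]],
  [[0, 0, 0.014], [0, 0, 0]],
  [[0, 0, 0.018], [0, 0, 0]],
  [[0, 0, 0.018], [0, 0, 0]],
])

```text
clock: 10.95
position: [641.7, -33.4, 8.6]
ee_rot: [-0.66, 0.751, -0.0, 0.0]
contact_force: [-0.2, 0.8, -3.1]
gripper_width: 59.5
grasp_force: 66.4
```

>>> arm_command([
  [[0, 0, 0.003], [0, 0, 0]],
  [[0, 0, 0.006], [0, 0, 0]],
  [[0, 0, 0.006], [0, 0, 0]],
])

```text
clock: 11.25
position: [641.7, -33.4, 7.3]
ee_rot: [-0.66, 0.751, -0.0, 0.0]
contact_force: [-0.8, 0.1, -0.8]
gripper_width: 60.1
grasp_force: 67.6
```

>>> arm_command([
  [[0, 0, 0.002], [0, 0, 0]],
  [[0, 0, 0.003], [0, 0, 0]],
  [[0, 0, 0.003], [0, 0, 0]],
])

```text
clock: 11.55
position: [641.7, -33.4, 7.3]
ee_rot: [-0.66, 0.751, -0.0, 0.0]
contact_force: [-2.5, -0.5, 4.7]
gripper_width: 59.6
grasp_force: 70.3
```

Contact. Now I'll release, then rise.

>>> arm_command([
  [[0, 0, 0], [0, 0, 0]],
  [[0, 0, 0], [0, 0, 0]],
  [[0, 0, -0.002], [0, 0, 0]],
  [[0, 0, -0.01], [0, 0, 0]],
], grip=0.9)

```text
clock: 11.95
position: [641.4, -33.5, 8.3]
ee_rot: [-0.66, 0.751, 0.0, -0.0]
contact_force: [-0.7, 0.4, 0.5]
gripper_width: 77.0
grasp_force: 0.0
```

>>> arm_command([
  [[0, 0, -0.1], [0, 0, 0]],
  [[0, 0, -0.3], [0, 0, 0]],
  [[0, 0, -0.5], [0, 0, 0]],
  [[0, 0, -0.7], [0, 0, 0]],
  [[0, 0, -0.9], [0, 0, 0]],
], grip=1)

```text
clock: 12.45
position: [641.2, -33.5, 236.0]
ee_rot: [-0.66, 0.751, -0.0, 0.0]
contact_force: [1.5, 0.4, -0.4]
gripper_width: 85.3
grasp_force: 0.0
```

>>> arm_command([
  [[-0.2, 0, -0.1], [0, 0, 0]],
  [[-0.36, 0, -0.2], [0, 0, 0]],
  [[-0.36, 0, -0.2], [0, 0, 0]],
  [[-0.36, 0, -0.2], [0, 0, 0]],
  [[-0.36, 0, -0.2], [0, 0, 0]],
])

```text
clock: 12.95
position: [652.4, 55.2, 282.3]
ee_rot: [-0.66, 0.751, 0.001, -0.001]
contact_force: [-0.9, 0.6, -0.1]
gripper_width: 85.1
grasp_force: 0.0
```

```bash
python3 - <<'E'
from h import *
p,d,c=look('wrist','w6.png')
move(453,-4,320,100)
E
```

```text
at [652.4  54.8 282.2] phi 172.5 -> 100.0 shift [0.3367, 0.7607, -0.1488] turn [0.0005, -0.0008, 0.403] F [ 0.1  0.7 -0.5] w 85.3 t 13.0 j6 -0.46
```

View pics/w6.png

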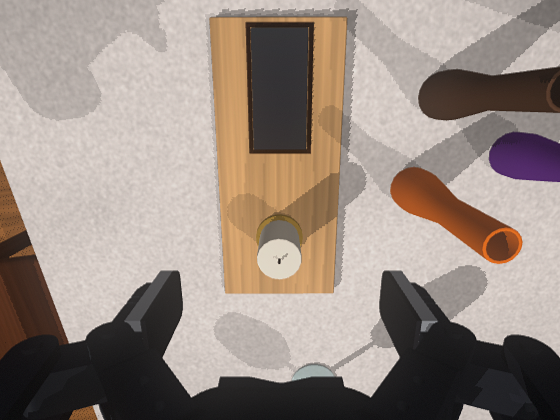

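The slate sits evenly inside the outline (cols 247–313, rows 23–153), with a uniform rim showing all round. Next is the vase.

```bash
python3 - <<'E'
from h import *
p=cv2.imread('pics/w6.png');c=arm.camera_info('wrist');g=p[...,2]
# slate interior: greyish (r~b), outline is brown
m=(p.max(2)<75)&(np.abs(p[...,2].astype(int)-p[...,0])<12); m[:20]=0;m[158:]=0
b=blob(m,(280,90));print(len(b),rect(c,b,19))
o=blob((g<95)&(np.arange(420)[:,None]<160),(280,90));print(rect(c,o,12))
move(454,-3,290,172.5)
E
```

```text
6578 [641.8 -33.8 128.5  61.1  82.6]
[641.3 -34.  140.4  73.8  82.6]
at [652.4  54.8 282.2] phi 172.5 -> 172.5 shift [0.3321, 0.7569, -0.0288] turn [0.0009, -0.0003, 0.0003] F [ 0.1  0.7 -0.5] w 85.3 t 13.0 j6 -0.46
```

>>> arm_command([
  [[0.05, 0.18, -0.05], [0, 0, 0]],
  [[0.08, 0.38, -0.07], [0, 0, 0]],
  [[0.1, 0.58, -0.07], [0, 0, 0]],
  [[0.13, 0.75, -0.07], [0, 0, 0]],
  [[0.13, 0.757, -0.07], [0, 0, 0]],
])

```text
clock: 13.5
position: [456.0, 45.7, 300.9]
ee_rot: [-0.66, 0.751, 0.001, -0.001]
contact_force: [0.9, -1.1, 1.2]
gripper_width: 85.5
grasp_force: 0.0
```

>>> arm_command([
  [[0, 0, 0], [0, 0, 0]],
])

```text
clock: 13.6
position: [460.2, 46.8, 301.3]
ee_rot: [-0.66, 0.751, -0.0, 0.0]
contact_force: [1.5, 1.2, 0.9]
gripper_width: 85.1
grasp_force: 0.0
```

```bash
python3 - <<'E'
from h import *
p,d,c=look('wrist','w7.png')
P=cloud(c,d); q=P.reshape(-1,3); ok=(np.hypot(q[:,0]-454,q[:,1]+3)<45)&(d.ravel()>0)
for a,b in((20,60),(110,140),(140,170),(170,188),(184,200)):
    k=q[ok&(q[:,2]>a)&(q[:,2]<b)]; 
    if len(k): print(a,len(k),np.round(np.percentile(k,[1,99],0)[:, :2],1).tolist(),np.round(cv2.minEnclosingCircle(k[:,:2].astype(np.float32)),1) if 0 else '', [np.round(x,1) for x in cv2.minEnclosingCircle(k[:,:2].astype(np.float32))])
print([(r['score'],r['position']) for r in arm.spot_in('wrist','vase')])
move(454,-3,260,172.5)
E
```

```text
20 570 [[430.0, -30.0], [481.6, 14.7]]  [array([456.1,  -3.9]), np.float64(26.8)]
110 141 [[444.0, -18.9], [467.7, 7.8]]  [array([455.5,  -5.6]), np.float64(13.6)]
140 184 [[443.9, -18.9], [467.7, 7.7]]  [array([455.5,  -5.7]), np.float64(13.7)]
170 152 [[444.0, -19.0], [467.7, 7.9]]  [array([455.8,  -5.8]), np.float64(13.8)]
184 515 [[441.5, -18.6], [470.1, 10.1]]  [array([455.9,  -4.1]), np.float64(15.0)]
[(0.7, [255.4, 234.3]), (0.68, [277.2, 128.9]), (0.56, [378.4, 195.3])]
at [461.8  47.4 300.9] phi 172.5 -> 172.5 shift [0.2041, 0.0046, 0.1637] turn [0.0, -0.0001, 0.0002] F [ 0.5 -0.3  0.3] w 85.8 t 13.7 j6 -0.58
```

View pics/w7.png

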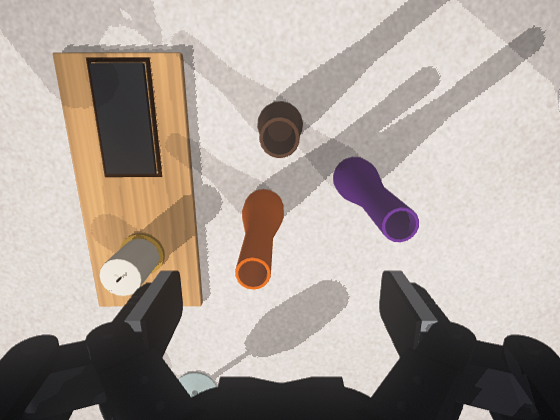

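The dark vase's rim is at (280,138), which gives centre (456,-4) and radius 15, as it should be. The orange rim at (253,273) and purple rim at (400,224) are well clear.

>>> arm_command([
  [[0.12, 0, 0], [0, 0, 0]],
  [[0.2, -0.004, 0], [0, 0, 0]],
  [[0.207, -0.004, 0.1], [0, 0, 0]],
  [[0.207, -0.004, 0.25], [0, 0, 0]],
  [[0.207, -0.004, 0.3], [0, 0, 0]],
])

```text
clock: 14.2
position: [454.5, -4.4, 222.0]
ee_rot: [-0.659, 0.752, 0.002, -0.003]
contact_force: [0.1, -0.2, -0.3]
gripper_width: 85.3
grasp_force: 0.0
```

>>> arm_command([
  [[0, 0, 0.08], [0, 0, 0]],
  [[0, 0, 0.16], [0, 0, 0]],
  [[0, 0, 0.24], [0, 0, 0]],
  [[0, 0, 0.285], [0, 0, 0]],
  [[0, 0, 0.29], [0, 0, 0]],
])

```text
clock: 14.7
position: [455.3, -4.0, 151.7]
ee_rot: [-0.66, 0.752, 0.001, -0.002]
contact_force: [-0.1, -0.6, -0.8]
gripper_width: 85.4
grasp_force: 0.0
```

>>> arm_command([
  [[0, 0, 0], [0, 0, 0]],
  [[0, 0, 0], [0, 0, 0]],
], grip=0.5)

```text
clock: 14.9
position: [456.5, -3.4, 154.4]
ee_rot: [-0.66, 0.751, -0.0, 0.001]
contact_force: [-0.2, 0.3, -0.5]
gripper_width: 58.9
grasp_force: 0.0
```

```bash
python3 - <<'E'
from h import *
move(456,-4,153,172.5)
E
```

```text
at [456.5  -3.4 154.4] phi 172.6 -> 172.5 shift [0.0027, 0.0017, 0.0057] turn [-0.0005, 0.0002, 0.0006] F [-0.2  0.3 -0.5] w 58.9 t 14.9 j6 -0.48
```

>>> arm_command([
  [[0.002, 0, 0.005], [0, 0, 0]],
  [[0.002, 0, 0.005], [0, 0, 0]],
  [[0.002, 0, 0.005], [0, 0, 0]],
], grip=0.4)

```text
clock: 15.2
position: [455.6, -4.0, 152.8]
ee_rot: [-0.66, 0.751, -0.0, 0.0]
contact_force: [-0.2, 0.3, 0.3]
gripper_width: 34.3
grasp_force: 0.0
```

>>> arm_command([
  [[0, 0, 0], [0, 0, 0]],
  [[0, 0, 0], [0, 0, 0]],
  [[0, 0, 0], [0, 0, 0]],
  [[0, 0, 0], [0, 0, 0]],
], grip=0.2)

```text
clock: 15.6
position: [455.6, -4.0, 152.9]
ee_rot: [-0.66, 0.751, -0.0, 0.0]
contact_force: [-2.1, 0.6, 6.0]
gripper_width: 28.6
grasp_force: 59.3
```

>>> arm_command([
  [[0, 0, -0.01], [0, 0, 0]],
  [[0, 0, -0.03], [0, 0, 0]],
  [[0, 0, -0.06], [0, 0, 0]],
  [[0, 0, -0.1], [0, 0, 0]],
  [[0, 0, -0.14], [0, 0, 0]],
])

```text
clock: 16.1
position: [455.5, -4.0, 188.2]
ee_rot: [-0.66, 0.751, -0.0, 0.0]
contact_force: [1.2, -0.4, -3.7]
gripper_width: 28.6
grasp_force: 59.4
```

```bash
python3 - <<'E'
from h import *
move(641.7,-33.7,220,172.6)
E
```

```text
at [455.5  -4.  188.2] phi 172.6 -> 172.6 shift [0.0219, -0.7537, -0.127] turn [-0.0, 0.0, 0.0] F [ 1.2 -0.4 -3.7] w 28.6 t 16.1 j6 -0.48
```

Vase lifted. I'll carry it across gently.

>>> arm_command([
  [[0, -0.05, -0.05], [0, 0, 0]],
  [[0.005, -0.12, -0.1], [0, 0, 0]],
  [[0.01, -0.22, -0.127], [0, 0, 0]],
  [[0.01, -0.33, -0.127], [0, 0, 0]],
  [[0.015, -0.44, -0.127], [0, 0, 0]],
])

```text
clock: 16.6
position: [565.3, -21.9, 220.4]
ee_rot: [-0.66, 0.751, -0.0, 0.001]
contact_force: [-0.2, 1.7, -2.8]
gripper_width: 29.0
grasp_force: 59.5
```

>>> arm_command([
  [[0, -0.1, 0], [0, 0, 0]],
  [[0.003, -0.19, 0], [0, 0, 0]],
  [[0.006, -0.26, 0], [0, 0, 0]],
  [[0.007, -0.3, 0], [0, 0, 0]],
  [[0.007, -0.31, 0], [0, 0, 0]],
])

```text
clock: 17.1
position: [641.3, -33.7, 218.9]
ee_rot: [-0.66, 0.751, 0.0, -0.0]
contact_force: [-0.9, 1.1, -4.2]
gripper_width: 28.6
grasp_force: 59.7
```

>>> arm_command([
  [[0, 0, 0], [0, 0, 0]],
  [[0, 0, 0], [0, 0, 0]],
])

```text
clock: 17.3
position: [639.9, -33.4, 219.4]
ee_rot: [-0.66, 0.751, 0.0, -0.0]
contact_force: [-1.3, 0.8, -3.4]
gripper_width: 28.9
grasp_force: 59.7
```

```bash
python3 - <<'E'
from h import *
move(641.7,-33.7,172,172.6)
# vase tilt/position in scene view
p,d,c=look('scene','s2.png');P=cloud(c,d).reshape(-1,3); g=p.max(2).ravel()
ok=(np.hypot(P[:,0]-642,P[:,1]+34)<45)&(g<90)
for a,b in((75,100),(100,130),(165,185),(185,205),(215,235)):
    k=P[ok&(P[:,2]>a)&(P[:,2]<b)]
    if len(k): print(a,len(k),np.round(np.median(k,0),1),np.round(np.percentile(k,[2,98],0)[:,:2],0).tolist())
E
```

```text
at [639.9 -33.4 219.4] phi 172.6 -> 172.6 shift [0.0001, -0.0073, 0.1894] turn [0.0002, 0.0, 0.0001] F [-1.3  0.8 -3.4] w 28.9 t 17.3 j6 -0.33
75 209 [652.7 -56.   88.4] [[622.0, -63.0], [666.0, -30.0]]
100 283 [651.2 -52.9 114.2] [[621.0, -61.0], [664.0, -25.0]]
165 102 [646.5 -46.7 174.7] [[629.0, -51.0], [655.0, -35.0]]
185 110 [647.  -46.7 194.2] [[630.0, -51.0], [655.0, -31.0]]
215 142 [645.5 -46.1 227.1] [[614.0, -51.0], [667.0, -35.0]]
```

The neck is plumb: the surface point is the same at 175 mm and 194 mm. Lowering.

>>> arm_command([
  [[0, -0.007, 0.04], [0, 0, 0]],
  [[0, -0.007, 0.09], [0, 0, 0]],
  [[0, -0.007, 0.13], [0, 0, 0]],
  [[0, -0.007, 0.16], [0, 0, 0]],
  [[0, -0.007, 0.175], [0, 0, 0]],
])

```text
clock: 17.85
position: [641.8, -33.9, 173.7]
ee_rot: [-0.66, 0.751, 0.001, -0.001]
contact_force: [-0.1, 0.1, -2.8]
gripper_width: 28.8
grasp_force: 59.6
```

>>> arm_command([
  [[0, 0, 0.003], [0, 0, 0]],
  [[0, 0, 0.006], [0, 0, 0]],
  [[0, 0, 0.008], [0, 0, 0]],
  [[0, 0, 0.008], [0, 0, 0]],
])

```text
clock: 18.25
position: [642.7, -33.8, 173.8]
ee_rot: [-0.66, 0.751, -0.0, 0.0]
contact_force: [-0.4, 0.6, -3.3]
gripper_width: 29.0
grasp_force: 59.7
```

>>> arm_command([
  [[0, 0.003, 0.003], [0, 0, 0]],
  [[0, 0.003, 0.006], [0, 0, 0]],
  [[0, 0.003, 0.006], [0, 0, 0]],
])

```text
clock: 18.55
position: [641.8, -33.7, 172.1]
ee_rot: [-0.66, 0.751, -0.0, 0.0]
contact_force: [0.5, 0.5, -3.7]
gripper_width: 28.4
grasp_force: 59.7
```

>>> arm_command([
  [[0, 0, 0.002], [0, 0, 0]],
  [[0, 0, 0.003], [0, 0, 0]],
  [[0, 0, 0.003], [0, 0, 0]],
])

```text
clock: 18.85
position: [641.9, -33.7, 172.0]
ee_rot: [-0.66, 0.751, -0.0, 0.0]
contact_force: [-1.0, -0.7, 1.3]
gripper_width: 28.7
grasp_force: 60.3
```

Touched down. I'll open in two steps and go straight up.

>>> arm_command([
  [[0, 0, 0], [0, 0, 0]],
  [[0, 0, 0], [0, 0, 0]],
  [[0, 0, 0], [0, 0, 0]],
], grip=0.45)

```text
clock: 19.15
position: [642.1, -33.7, 171.3]
ee_rot: [-0.66, 0.751, -0.0, 0.0]
contact_force: [1.1, -0.3, 0.0]
gripper_width: 38.6
grasp_force: 0.0
```

>>> arm_command([
  [[0, 0, 0], [0, 0, 0]],
  [[0, 0, 0], [0, 0, 0]],
  [[0, 0, 0], [0, 0, 0]],
  [[0, 0, 0], [0, 0, 0]],
], grip=0.9)

```text
clock: 19.55
position: [641.8, -33.7, 171.1]
ee_rot: [-0.66, 0.751, -0.0, 0.0]
contact_force: [0.6, -0.2, 0.7]
gripper_width: 76.5
grasp_force: 0.0
```

>>> arm_command([
  [[0, 0, -0.05], [0, 0, 0]],
  [[0, 0, -0.15], [0, 0, 0]],
  [[0, 0, -0.28], [0, 0, 0]],
  [[0, 0, -0.42], [0, 0, 0]],
  [[0, 0, -0.5], [0, 0, 0]],
])

```text
clock: 20.05
position: [642.7, -34.0, 301.0]
ee_rot: [-0.66, 0.751, -0.002, 0.002]
contact_force: [0.7, -0.1, 0.3]
gripper_width: 76.4
grasp_force: 0.0
```

>>> arm_command([
  [[-0.1, 0, 0], [0, 0, 0]],
  [[-0.25, 0, 0], [0, 0, 0]],
  [[-0.4, 0, 0], [0, 0, 0]],
  [[-0.4, 0, 0], [0, 0, 0]],
  [[-0.4, 0, 0], [0, 0, 0]],
])

```text
clock: 20.55
position: [654.6, 66.2, 296.8]
ee_rot: [-0.661, 0.751, -0.0, 0.0]
contact_force: [-0.2, -0.7, -0.3]
gripper_width: 76.9
grasp_force: 0.0
```

```bash
python3 - <<'E'
from h import *
move(640,-34,300)
p,d,c=look('wrist','w8.png');P=cloud(c,d);q=P.reshape(-1,3); ok=np.hypot(q[:,0]-642,q[:,1]+34)<45
for a,b in((30,70),(130,180),(195,225)):
    k=q[ok&(q[:,2]>a)&(q[:,2]<b)]
    if len(k): print(a,len(k),[np.round(x,1) for x in cv2.minEnclosingCircle(k[:,:2].astype(np.float32))],k[:,2].max())
p,d,c=look('top');P=cloud(c,d)
for n,(u0,u1,v0,v1) in {'candle':(195,222,140,170),'disc':(340,375,248,280),'glass':(60,130,130,185)}.items():
    k=P[v0:v1,u0:u1].reshape(-1,3); z=k[:,2]; k=k[(z>(3 if n=='disc' else 25))&(z<220)]
    if len(k): top=k[k[:,2]>k[:,2].max()-15]; print(n,len(k),np.round((top.min(0)+top.max(0))/2))
E
```

```text
at [654.6  66.2 296.8] phi 172.7 -> 172.7 shift [0.4051, 0.0072, -0.0127] turn [-0.0002, -0.0, -0.0] F [-0.2 -0.7 -0.3] w 76.9 t 20.55 j6 -0.47
30 725 [array([641.5, -35. ]), np.float64(26.8)] 69.99282070193686
130 423 [array([641.4, -33.5]), np.float64(13.8)] 179.71954631772496
195 895 [array([641.2, -35.3]), np.float64(15.1)] 211.6802563390523
candle 375 [662. 141.  84.]
disc 657 [ 406. -223.    8.]
```

View pics/w8.png

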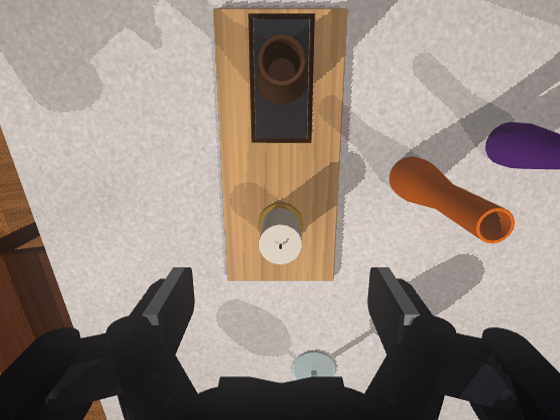

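The vase stands upright in the middle of the slate (rim at (282,60)), with the slate square in its outline. The candle and disc haven't moved, and the glass foot shows at (315,365). Handing in.

```bash
python3 -c "
from bench import arm
print(arm.job_done())"
```

```text
the job is handed in; nothing more can be done
None
```

The job is handed in at about 21 s: the slate lies square in the outline and the vase stands upright within about 2 mm of its centre; candle and disc measured unmoved, the glass only seen standing (arm hid it from the top camera), and I viewed 11 pictures, one over the limit of 10.

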